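# Trim the bench supply with its thumbwheel, then switch it on

## Robot

A 6-joint arm with a two-finger parallel gripper is mounted at the origin on the work surface. World frame = base frame: x ahead of the robot, y to its left, z up, the work surface at z = 0. Lengths are in m, angles in rad, forces in N, time in s.
With the tool pointing down it reaches from about 0.35 to 0.85 m from the base axis. Payload 8.1 kg.
Tool frame: the origin (TCP) lies on the centre line of the jaws, within the pads' length; the fingertips stand 17 mm ahead of it and the grasp point (between the pads) lies 2 mm behind it; z points along the fingers, y is the direction in which the jaws open and shut (so a half turn about z gives the same grasp; the last joint's range is limited). The gripper opens to 93 mm and grips with 3 to 60 N. Pads are 15 mm wide; open, the fingers measure 128 mm over their backs; the gripper's body (75 mm by 188 mm) begins 65 mm behind the grasp point.
Start: joints at [1.237, 0.13, 1.488, -0, 1.523, -0.085], TCP at [0.148, 0.582, 0.236] pointing down, gripper open.
Joint ranges: [-2.96, 2.96], [-0.89, 2.26], [0.02, 2.5], [-1.34, 4.48], [0, 2.73], [-2.66, 2.66]. Speed limits (rad/s): [2.39, 2.39, 2.79, 3.14, 3.14, 3.14].

## Interface

Orientations are given as a unit quaternion [w, x, y, z].
In Python, from station import sensors, camera, camera_info, workorder gives the robot as it stands.
- The arm moves only by the tool send_rows, never from a script. Its argument "rows" is a list of rows, each a list of 6 numbers: the shift along the tool's x, y, z scaled (see below), then the turn, a rotation vector about the tool's x, y, z scaled (see below). A call has 1 to 20 rows; each row shifts and turns the commanded pose from where the row before left it, along the tool's axes as they then stand; what a row does not reach is not made up. The controller multiplies each number of a shift by 4 cm and each number of a turn by pi/4 rad. A row lasts 1/10 s, in which the tool goes at most 50 mm and 8.59 degrees, less where a joint would pass 70% of its speed; a pose out of reach is approached as far as the arm can. A call with a number of a shift or a turn outside -1 to 1 is refused whole. A call with a gripper value outside its range is refused whole. "claw" is the closure, from -1 (fully open) to 1 (shut), set as the call begins (left out, the last holds). The fingers move at their own pace and stop on an object; the grip force is fixed at half the most. Time passes only in rows, so rows that do not move let the fingers close. It gives the time, the measured TCP pose, the force and the opening at its end, in the units of the state.
- sensors.get_state(): the state, without advancing time (a new reading comes with each control period).
- camera(name): name is "scene" or "top" or "wrist"; returns the picture (480x640x3 uint8, red, green, blue); there is no depth.
- camera_info(name): a dict with "K" (3x3 intrinsics, pixels), "camera_from_world" (4x4, takes a point from world to camera coordinates). Camera axes: x right, y up, looking along -z (the intrinsics and any distortion apply to the point x, -y, -z); pixel columns grow to the right and rows downward; lengths in m; the calibration is good to about 2 mm. A picture is of the moment at which its call begins: read the wrist's pose just before it. camera_info takes no time and is no camera call; for the wrist camera it gives the pose at the moment of the call.
- workorder.close_job(): hands the job in, once; it reports no verdict.
The state is a dict: "time_s": time; "qpos": joint angles; "qd": joint speeds; "joint_efforts": joint torques, N m; "position": TCP position; "orientation": TCP orientation; "wrist_force": force on the tool from outside, world axes, zero at the start; "moment": the same for the moment, N m; "finger_gap": finger opening in m.
Only numpy, scipy, OpenCV 4.12 (cv2) and the standard library are available. Lean on these libraries where they do the work, as an engineer would, in place of code of your own. Each camera call takes 0.05 s, during which the arm holds its last target. There are 200 camera calls.

## Task

Set the bench power supply for the opened computer: with a light fingertip roll the thumbwheel in its front edge until the dial needle rests within the orange mark, and only then push the toggle switch over to the back to turn the output on. Treat the wheel gently, its spindle is worn, and leave the other things on the table where they are.

Things in the scene. Friction and masses are not known exactly. Their poses are not given: they have to be found in the camera images.
- supply: Bench power supply: grey box 115 mm deep (its x), 170 wide (its y), 50 high, screwed to the table by two 3 mm feet that reach 21 mm beyond its sides. Origin: centre of its underside; x runs from its front face (x = -57.5 mm) to its back, z up; at zero yaw the front faces the robot. On top: a dial under a clear cover (54 mm across, 4 mm high), a toggle, two 12 mm posts.
- sprung_wheel: Edge thumbwheel on its sprung mount: a grey disc with black ribs, 36 mm radius, 10 mm thick, lying flat in the box with only its edge out of the front face. Origin on its upright axis, 34 mm above the table, at (-30.5, +30 mm) in the supply's x, y; axes as the supply's. Pushed towards the back it yields 1 mm per 6 N, 7 mm at most. Its worn spindle breaks above 10 N of push in all.
- wheel_front (a point): Nominal foremost point of the wheel's edge, at mid-height, 9 mm before the front face, 36 mm before the axis; axes as the supply's. The wheel is worn out of true: as it turns its rim lies anywhere from 3.5 mm inside to 3.5 mm outside this point. It turns with a drag of about 4 N at the rim and stays where left; press too lightly and the fingertip slips. Too shallow and sloping to pinch.
- thumbwheel (a joint): Angle of the wheel, and of the black dial needle fixed to it (1:1), rad, 0 to 3.4, growing anticlockwise seen from above; 0 = needle along the supply's +x. A fingertip on the wheel's front edge moving along the supply's -y makes it grow, +y makes it fall. Starts at 0.1 to 0.5.
- bug (a joint): Angle of the orange set mark on the dial, same zero and sense as the needle (1.6 to 2.6); it lies under the clear cover and does not move.
- needle (a point): Point on the needle 24 mm from the axis, just above the dial; its x axis points along the needle, outwards. The needle is 1.8 mm wide and 30 mm long.
- marker (a point): Middle of the orange set mark, 22 mm from the axis; its x axis points outwards. The mark is 6.7 mm wide, that is 0.15 rad to either side.
- toggle (a joint): Output toggle switch, rad: 0 = off, leaning 0.45 rad towards the supply's front; 0.9 = on, leaning as far to the back. Stays where left; about 2 N at the tip moves it.
- toggle_pivot (a point): Foot of the toggle, 53 mm above the table, at (+15, -50 mm) in the supply's x, y. Steel stick 8 mm thick.
- toggle_tip (a point): Centre of the red ball (13 mm across) at the end of the toggle, 30 mm from its foot (80 mm above the table when off).
- spool: Solder spool with blue flanges, 52 mm across, 48 mm tall, loose bystander; origin at the centre of its underside.
- screwdriver: Screwdriver with blue handle, 170 mm long, lying on the table; loose bystander.
- board: Small green circuit board, 45 x 70 x 11 mm, loose bystander; origin at the centre of its underside.
- meter: Yellow and black hand multimeter, 135 x 72 x 41 mm, loose bystander; origin at the centre of its underside.
- handset: Flat black pocket handset, 145 x 70 x 9 mm, loose bystander; origin at the centre of its underside.
- mug: White mug, 80 mm across, 92 mm tall, loose bystander; origin at the centre of its underside.
- carton: Low white carton, 100 x 150 x 45 mm, loose bystander; origin at the centre of its underside.
Mind the look-alikes: they are no part of the job. There is more than one size of the supply; the one meant has the size given above.

How it is judged:
By the outcome, as a careful person would: the job done as asked, in the order asked, and still so for the second after the job is handed in, with the robot touching nothing.
It also fails if it takes over 54 s, if anything falls off the work surface, if the arm or the gripper's body presses on something with over 40 N, if the wrist force passes 120 N, or if a joint passes its speed limit or range.

## Working session

There is one attempt and no reset: what is moved stays moved. The work goes in short steps, Python scripts to look and compute and a tool call to move; the robot and the scene stay as the last step left them, time stands still between calls to the robot, and variables do not carry over. Pictures are saved under pics/ and viewed, about 8 in all and at most 12, crops included, and the job is handed in when it is done.

Besides the shell and the picture viewer there is one more tool, called after ">>>" by a JSON object that holds its "op" and its "data", one argument or row to a line. send_rows: Moves the arm, as the interface text tells. Shifts and turns lie within -1 to 1; 1 stands for 4 cm of shift or pi/4 rad of turn. Its arguments: {"type":"object","properties":{"rows":{"type":"array"},"claw":{"type":"number"}},"required":["rows"]}

```bash
mkdir -p pics
cat > h.py <<'E'
import numpy as np, cv2
from station import sensors, camera, camera_info, workorder
def ray(info,u,v):
    K=np.array(info["K"]);T=np.array(info["camera_from_world"])
    d=np.linalg.solve(K,[u,v,1.]);d=np.array([d[0],-d[1],-d[2]])
    R=T[:3,:3];return -R.T@T[:3,3],R.T@d
def onz(info,u,v,z):
    o,d=ray(info,u,v);return o+d*(z-o[2])/d[2]
def proj(info,p):
    K=np.array(info["K"]);T=np.array(info["camera_from_world"])
    c=T[:3,:3]@np.array(p)+T[:3,3];q=K@[c[0],-c[1],-c[2]];return q[:2]/q[2]
def snap(name,fn):
    im=camera(name);cv2.imwrite(f"pics/{fn}.png",im[:,:,::-1]);return im
E
python3 - <<'E'
from h import *
a=snap("scene","s0");b=snap("top","t0")
print(camera_info("top"));print(camera_info("scene"));s=sensors.get_state();print(s)
E
```

```text
{'K': array([[567.90956937,   0.        , 307.96771562],
       [  0.        , 567.90956937, 241.4252068 ],
       [  0.        ,   0.        ,   1.        ]]), 'camera_from_world': array([[-0.02222961, -0.99973458,  0.00605075, -0.01058725],
       [ 0.99720643, -0.02174089,  0.07146102, -0.46510167],
       [-0.07131051,  0.00762239,  0.99742504, -1.56423721],
       [ 0.        ,  0.        ,  0.        ,  1.        ]])}
{'K': array([[571.6978149 ,   0.        , 329.23354802],
       [  0.        , 571.6978149 , 236.7398422 ],
       [  0.        ,   0.        ,   1.        ]]), 'camera_from_world': array([[ 0.89935494,  0.43694475, -0.01549136, -0.3802793 ],
       [-0.35521152,  0.75086565,  0.55679938,  0.11291117],
       [ 0.2549225 , -0.49525757,  0.83050254, -1.71015763],
       [ 0.        ,  0.        ,  0.        ,  1.        ]])}
{'time_s': 0.1, 'qpos': array([ 1.23658941e+00,  1.31085035e-01,  1.48913567e+00,  9.20028322e-06,
        1.52298710e+00, -8.53491092e-02]), 'qd': array([ 0.00058388, -0.00151254, -0.00378318,  0.00060453, -0.00239965,
       -0.00010084]), 'joint_efforts': array([ 1.19280921e-03, -5.61335599e+01, -4.93099451e+01,  7.70538580e-02,
        2.90299114e-02, -1.13386795e-04]), 'position': array([0.14757047, 0.5810889 , 0.23471174]), 'orientation': array([-1.72665867e-04,  1.24108254e-01,  9.92268355e-01, -7.88914903e-04]), 'wrist_force': array([-0.08797204,  0.44822175, -0.23149589]), 'moment': array([-0.03950866,  0.02507575,  0.01039089]), 'finger_gap': 0.09301921797615541}
```

View pics/t0.png

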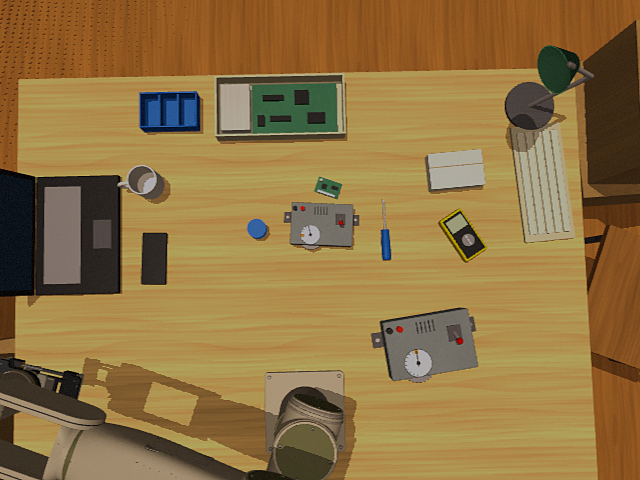

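View pics/s0.png

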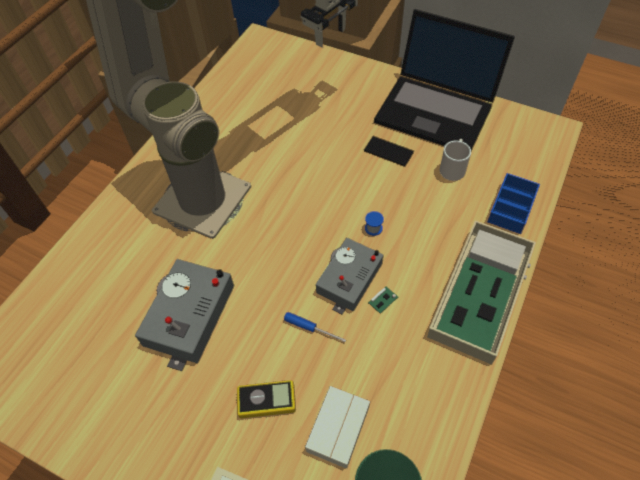

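The top view shows two supplies: a small one at (322,225), about 64 px or 170 mm wide, and a large one at (427,343), about 90 px or 240 mm wide. The small one fits the 115x170 size. I'll confirm that in an enlarged crop with box measurements.

Run:
```python
from h import *
im=cv2.imread("pics/t0.png");i=camera_info("top")
c=im[180:270,265:385];cv2.imwrite("pics/c1.png",cv2.resize(c,None,fx=6,fy=6,interpolation=cv2.INTER_CUBIC))
hsv=cv2.cvtColor(im,cv2.COLOR_BGR2HSV)
for nm,(x0,y0,x1,y1) in dict(small=(265,190,375,265),big=(360,295,490,395)).items():
    m=np.zeros(im.shape[:2],np.uint8);m[y0:y1,x0:x1]=((hsv[y0:y1,x0:x1,1]<60)*255)
    m=cv2.morphologyEx(m,cv2.MORPH_CLOSE,np.ones((9,9)));m=cv2.morphologyEx(m,cv2.MORPH_OPEN,np.ones((25,25)))
    ct=max(cv2.findContours(m,0,2)[0],key=cv2.contourArea)
    b=cv2.boxPoints(cv2.minAreaRect(ct));w=np.array([onz(i,*p,.05)[:2] for p in b])
    print(nm,b.round(1).tolist(),w.round(4).tolist(),[np.linalg.norm(w[k]-w[k-1]).round(4) for k in range(4)],w.mean(0))
    wh=np.zeros_like(m);wh[y0:y1,x0:x1]=((hsv[y0:y1,x0:x1,1]<60)&(hsv[y0:y1,x0:x1,2]>170))*255
    ct=max(cv2.findContours(wh,0,2)[0],key=cv2.contourArea);e=cv2.minEnclosingCircle(ct);print(e,onz(i,*e[0],.052))
```

```text
small [[291.0, 203.0], [351.0, 203.0], [351.0, 245.0], [291.0, 245.0]] [[0.5688, 0.0235], [0.5653, -0.1408], [0.4501, -0.1376], [0.4536, 0.0258]] [np.float64(0.1152), np.float64(0.1643), np.float64(0.1153), np.float64(0.1635)] [ 0.50945302 -0.05724625]
((309.5416564941406, 234.2291717529297), 9.108948707580566) [ 0.48178323 -0.0252764   0.052     ]
big [[377.29998779296875, 319.5], [470.70001220703125, 307.0], [479.29998779296875, 372.0], [386.0, 384.5]] [[0.247, -0.2031], [0.2747, -0.457], [0.1008, -0.4729], [0.0738, -0.221]] [np.float64(0.1742), np.float64(0.2554), np.float64(0.1746), np.float64(0.2533)] [ 0.17406974 -0.33849894]
((417.9805908203125, 362.6407775878906), 12.996487617492676) [ 0.12976215 -0.30845672  0.052     ]
```

View pics/c1.png

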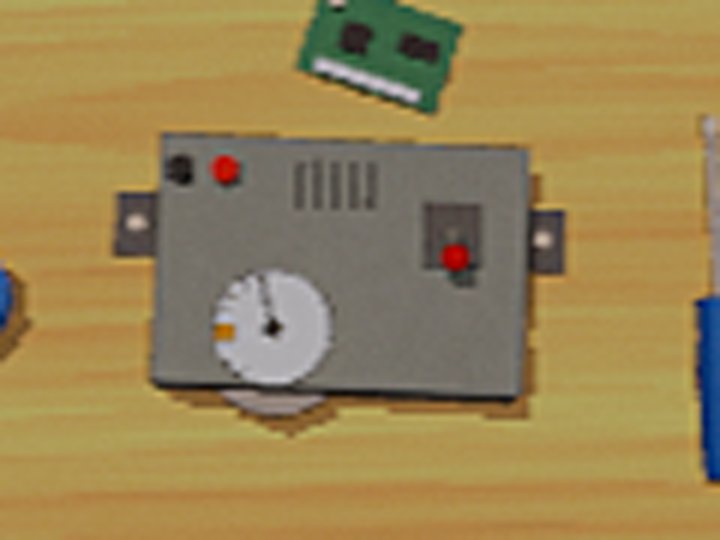

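The crop confirms the small supply. It has a dial at upscaled (273,327), the needle near +x, the orange mark on the left at (224,332), the toggle at (455,257) leaning to the front, and the wheel bulge at the front edge (275,400). Its measured size is about 115x165–170 mm and its yaw about −3.9°. I'm moving over it with the jaws shut.

>>> {"op": "send_rows", "data": {
  "rows": [
    [-0.588, -0.726, 0.02, 0, 0, 0],
    [-0.588, -0.726, 0.02, 0, 0, 0],
    [-0.588, -0.726, 0.02, 0, 0, 0],
    [-0.588, -0.726, 0.02, 0, 0, 0],
    [-0.588, -0.726, 0.02, 0, 0, 0],
    [-0.588, -0.726, 0.02, 0, 0, 0],
    [-0.588, -0.726, 0.02, 0, 0, 0],
    [-0.588, -0.726, 0.02, 0, 0, 0],
    [-0.588, -0.726, 0.02, 0, 0, 0],
    [-0.588, -0.726, 0.02, 0, 0, 0],
    [-0.588, -0.726, 0.02, 0, 0, 0],
    [-0.588, -0.726, 0.02, 0, 0, 0],
    [-0.588, -0.726, 0.02, 0, 0, 0],
    [-0.588, -0.726, 0.02, 0, 0, 0],
    [-0.588, -0.726, 0.02, 0, 0, 0],
    [-0.588, -0.726, 0.02, 0, 0, 0],
    [-0.588, -0.726, 0.02, 0, 0, 0],
    [-0.588, -0.726, 0.02, 0, 0, 0],
    [0, 0, 0, 0, 0, -0.116],
    [0, 0, 0, 0, 0, -0.116]
  ],
  "claw": 1
}}

```text
time_s: 2.1
position: [0.4292, -0.0305, 0.2206]
orientation: [-0.001, 0.033, 0.999, 0.0]
wrist_force: [-0.8, -0.4, -0.2]
finger_gap: 0.0004
```

Run:
```python
from h import *
s=sensors.get_state();print(s["time_s"],s["position"],s["orientation"],s["wrist_force"],s["finger_gap"])
i=camera_info("wrist");snap("wrist","w0");print(i)
```

```text
2.1 [ 0.42917724 -0.0305348   0.22061978] [-7.17228907e-04  3.28005949e-02  9.99461654e-01  9.44618240e-05] [-0.79398023 -0.3526461  -0.16320882] 0.00040843357513346596
{'K': array([[373.80191397,   0.        , 320.99276485],
       [  0.        , 373.80191397, 238.41597237],
       [  0.        ,   0.        ,   1.        ]]), 'camera_from_world': array([[ 6.52656747e-02,  9.97867918e-01,  9.78217353e-05,
         2.21410740e-03],
       [-9.69982367e-01,  6.34648292e-02, -2.34747575e-01,
         4.40854280e-01],
       [-2.34253282e-01,  1.52260735e-02,  9.72056360e-01,
        -2.73577710e-01],
       [ 0.00000000e+00,  0.00000000e+00,  0.00000000e+00,
         1.00000000e+00]])}
```

View pics/w0.png

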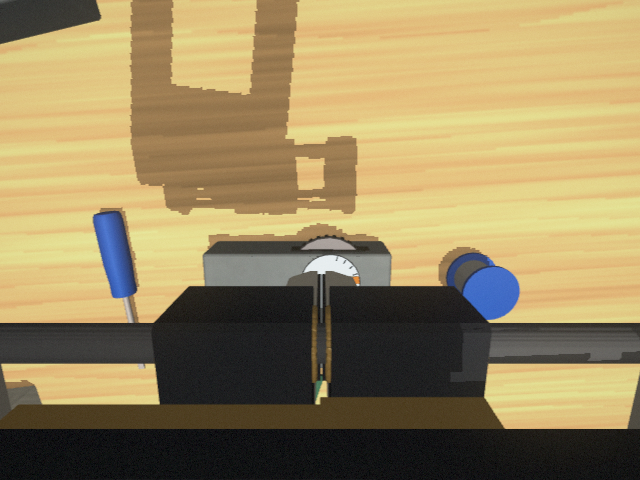

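The wrist camera sits on the robot side and the gripper hides the dial (centre about (330,275)). A half turn of the tool puts the camera over the dial, so I'm checking joint 6.

Run:
```python
from h import *
print(sensors.get_state()["qpos"].round(3))
```

```text
[-0.189 -0.339  1.952  0.     1.53  -1.701]
```

>>> {"op": "send_rows", "data": {
  "rows": [
    [0, 0, 0, 0, 0, 0.19],
    [0, 0, 0, 0, 0, 0.19],
    [0, 0, 0, 0, 0, 0.19],
    [0, 0, 0, 0, 0, 0.19],
    [0, 0, 0, 0, 0, 0.19],
    [0, 0, 0, 0, 0, 0.19],
    [0, 0, 0, 0, 0, 0.19],
    [0, 0, 0, 0, 0, 0.19],
    [0, 0, 0, 0, 0, 0.19],
    [0, 0, 0, 0, 0, 0.19],
    [0, 0, 0, 0, 0, 0.19],
    [0, 0, 0, 0, 0, 0.19],
    [0, 0, 0, 0, 0, 0.19],
    [0, 0, 0, 0, 0, 0.19],
    [0, 0, 0, 0, 0, 0.19],
    [0, 0, 0, 0, 0, 0.19],
    [0, 0, 0, 0, 0, 0.19],
    [0, 0, 0, 0, 0, 0.19],
    [0, 0, 0, 0, 0, 0.19],
    [0, 0, 0, 0, 0, 0.19]
  ]
}}

```text
time_s: 4.15
position: [0.4291, -0.0291, 0.221]
orientation: [-0.0, 0.999, 0.041, -0.0]
wrist_force: [-0.3, 0.1, -0.6]
finger_gap: 0.0002
```

>>> {"op": "send_rows", "data": {
  "rows": [
    [0.5, 0, 0, 0, 0, 0.1],
    [0.5, 0, 0, 0, 0, 0.1],
    [0, 0, 0, 0, 0, 0],
    [0, 0, 0, 0, 0, 0]
  ]
}}

```text
time_s: 4.55
position: [0.4687, -0.0271, 0.2207]
orientation: [-0.0, 0.999, -0.033, -0.001]
wrist_force: [0.6, -0.8, -1.2]
finger_gap: 0.0007
```

Run:
```python
from h import *
s=sensors.get_state();print(s["time_s"],s["position"],s["orientation"],s["wrist_force"],s["qpos"])
i=camera_info("wrist");snap("wrist","w1");np.save("w1.npy",i,allow_pickle=True)
print(proj(i,(.4818,-.0253,.052)))
```

```text
4.55 [ 0.46869081 -0.02707796  0.22073141] [-6.05210071e-05  9.99465869e-01 -3.26701962e-02 -7.94750115e-04] [ 0.63587047 -0.76010776 -1.20088111] [-1.66913763e-01 -2.21403545e-01  1.85644622e+00 -9.29599822e-05
  1.50814138e+00  1.46924050e+00]
[318.15455569 208.18890788]
```

View pics/w1.png

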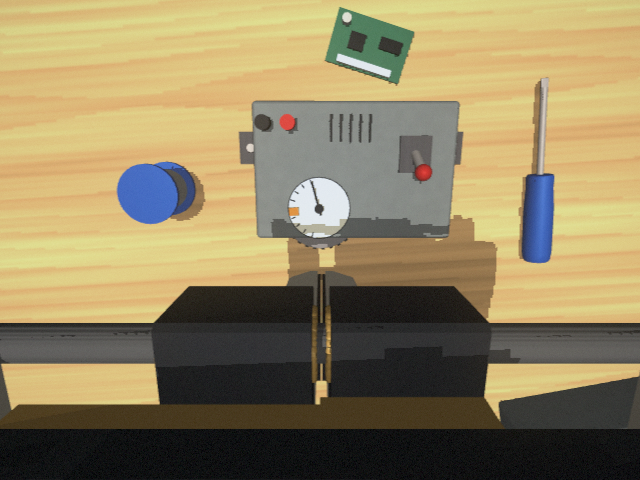

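The wrist view shows the dial at (319,208), the needle tip at (312,181), the orange mark at (293,211) and the red toggle ball at (424,172). The wheel rim is at about (320,247), the fingertips at (320,278), and the box edges are parallel to the image rows, so the tool is aligned. I'll measure these exactly.

```bash
cat >> h.py <<'E'
YAW=-0.0655
def dial(im,i,c0,verbose=True):
    "needle and mark angles (supply frame) from a wrist picture; c0 = approx dial centre world"
    R=np.array([[np.cos(YAW),-np.sin(YAW)],[np.sin(YAW),np.cos(YAW)]])
    # rectified dial patch, 0.2 mm per px, up = supply +x, left = supply +y
    off=np.array([[-.03,-.03],[-.03,.03],[.03,.03],[.03,-.03]])
    src=np.float32([proj(i,[*(c0+R@o),.0515]) for o in off])
    dst=np.float32([[150-5000*o[1],150-5000*o[0]] for o in off])
    p=cv2.warpPerspective(im,cv2.getPerspectiveTransform(src,dst),(300,300),flags=cv2.INTER_CUBIC)
    hsv=cv2.cvtColor(p,cv2.COLOR_RGB2HSV);yy,xx=np.mgrid[:300,:300]
    ang=np.arctan2(150-xx,150-yy);r=np.hypot(xx-150,yy-150)/5000
    o=(hsv[...,1]>120)&(hsv[...,0]>5)&(hsv[...,0]<25)&(r<.026)&(r>.015)
    g=p.min(2).astype(float);bins=np.linspace(-1,3.6,231);tot=[]
    for b in bins:
        d=np.abs((ang-b+np.pi)%(2*np.pi)-np.pi);m=(d<.05)&(r>.007)&(r<.018);tot.append(g[m].mean())
    k=np.argmin(tot);w=np.clip(np.array(tot).mean()-20-np.array(tot),0,None);w[np.abs(np.arange(231)-k)>6]=0
    mk=np.arctan2((150-xx[o]).mean(),(150-yy[o]).mean()) if o.any() else None
    return bins[k],(w*bins).sum()/max(w.sum(),1e-9),mk,o.sum(),p
E
python3 - <<'E'
from h import *
im=cv2.imread("pics/w1.png")[:,:,::-1];i=np.load("w1.npy",allow_pickle=True).item()
hsv=cv2.cvtColor(im,cv2.COLOR_RGB2HSV)
m=np.zeros(im.shape[:2],np.uint8);s=(slice(170,225),slice(280,360))
m[s]=((hsv[s][...,2]>190)&(hsv[s][...,1]<60))*255
ct=max(cv2.findContours(m,0,2)[0],key=cv2.contourArea);e=cv2.minEnclosingCircle(ct);print(e)
c=onz(i,*e[0],.0525);print("dial",c)
# box top edges: grey mask columns/rows
box=(hsv[...,1]<50)
for x in (265,280,380,440):
    col=np.where(box[80:260,x])[0]+80;print(x,col.min(),col.max())
for n,uv,z in (("TL",(252,101),.05),("TR",(459.5,101),.05),("fl",(257.5,237.5),.05),("fr",(449.5,237.5),.05),("ball",(424.5,172.5),.08)):print(n,onz(i,*uv,z).round(4))
m=(hsv[...,0]<8)&(hsv[...,1]>150);m[:,:380]=0;v,u=np.where(m[140:200,380:460]);print("ball px",u.mean()+380,v.mean()+140,onz(i,u.mean()+380,v.mean()+140,.08))
d=dial(im,i,c[:2]);print(d[:4])
q=np.hstack([cv2.resize(d[4],(600,600))[:, :, ::-1]]);w=im[200:300,260:380,::-1]
cv2.imwrite("pics/c2.png",np.hstack([cv2.resize(d[4],(380,380))[:,:,::-1],cv2.resize(w,(420,380),interpolation=cv2.INTER_CUBIC)]))
E
```

```text
((318.61016845703125, 207.0), 30.212053298950195)
dial [ 0.48287941 -0.0257664   0.0525    ]
265 101 237
280 101 236
380 101 237
440 101 237
TL [0.5721 0.0222 0.05  ]
TR [ 0.5612 -0.1449  0.05  ]
fl [0.459  0.0297 0.05  ]
fr [ 0.448  -0.1388  0.05  ]
ball [ 0.5085 -0.1087  0.08  ]
ball px 423.0234741784038 171.93427230046947 [ 0.5089978  -0.10759789  0.08      ]
(np.float64(0.2799999999999998), np.float64(0.2851597745245734), np.float64(1.7390061184914087), np.int64(1284))
```

View pics/c2.png

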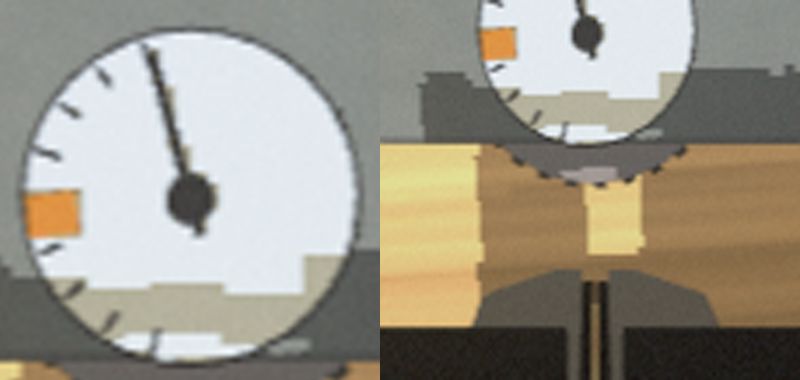

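>>> {"op": "send_rows", "data": {
  "rows": [
    [-0.37, -0.076, 0, 0, 0, 0],
    [-0.37, -0.076, 0, 0, 0, 0],
    [-0.37, -0.076, 0.3, 0, 0, 0],
    [0, 0, 0.84, 0, 0, 0],
    [0, 0, 0.84, 0, 0, 0],
    [0, 0, 0.84, 0, 0, 0],
    [0, 0, 0.84, 0, 0, 0],
    [0, 0, 0.5, 0, 0, 0],
    [0, 0, 0.34, 0, 0, 0],
    [0, 0, 0, 0, 0, 0],
    [0, 0, 0, 0, 0, 0]
  ]
}}

```text
time_s: 5.7
position: [0.4252, -0.0152, 0.0416]
orientation: [0.0, 0.999, -0.033, -0.0]
wrist_force: [0.6, 0.6, 0.2]
finger_gap: 0.0002
```

```bash
cat > look.py <<'E'
from h import *
import sys
c=np.array([.4816,-.0259])
s=sensors.get_state();i=camera_info("wrist");im=snap("wrist",sys.argv[1])
d=dial(im,i,c);print("needle",round(d[1],3),"argmin",round(d[0],2),"mark",d[2],d[3],"f",s["wrist_force"].round(2),"p",s["position"].round(4),s["time_s"])
tx=np.array([np.cos(YAW),np.sin(YAW)]);r=s["position"][:2]-c
print("TCP supply-frame from axis mm",(1000*(r@tx)).round(2),(1000*(r@[-tx[1],tx[0]])).round(2),"F",(s["wrist_force"][:2]@tx).round(2),(s["wrist_force"][:2]@[-tx[1],tx[0]]).round(2))
cv2.imwrite(f"pics/d_{sys.argv[1]}.png",np.hstack([cv2.resize(d[4],(480,480)),])[:,:,::-1])
E
python3 look.py w2
python3 - <<'E'
from h import *
f=[]
for k in range(5): camera("wrist");f.append(sensors.get_state()["wrist_force"])
print(np.round(f,2))
E
```

```text
needle 0.272 argmin 0.28 mark 1.6829115030854214 1252 f [0.64 0.57 0.16] p [ 0.4252 -0.0152  0.0416] 5.7
TCP supply-frame from axis mm -56.98 6.94 F 0.6 0.61
[[ 0.11  0.65 -0.4 ]
 [-0.17  0.09  0.27]
 [ 0.5  -0.06 -0.16]
 [ 0.1  -0.22 -0.38]
 [-0.01 -0.2  -0.24]]
```

View pics/w2.png

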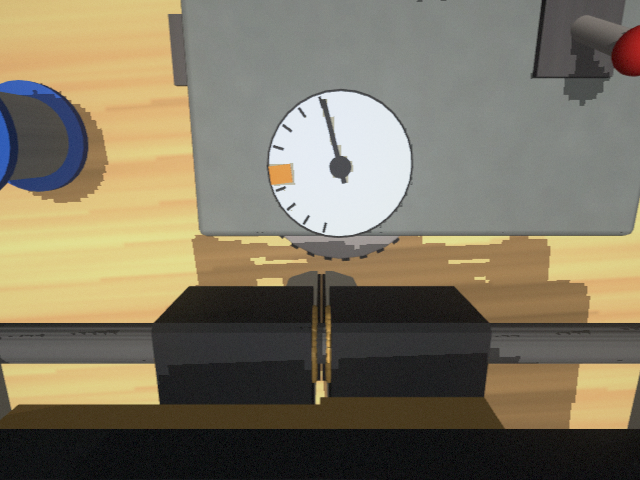

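The gripper is down in front of the wheel and the dial is in full view: hub (341,167), needle 0.27 rad, mark 1.68 rad. I'll ease in from here.

>>> {"op": "send_rows", "data": {
  "rows": [
    [0.075, 0, 0, 0, 0, 0],
    [0.075, 0, 0, 0, 0, 0],
    [0.05, 0, 0, 0, 0, 0],
    [0.025, 0, 0, 0, 0, 0],
    [0, 0, 0, 0, 0, 0],
    [0, 0, 0, 0, 0, 0]
  ]
}}

```text
time_s: 6.6
position: [0.4344, -0.0158, 0.0411]
orientation: [-0.0, 0.999, -0.033, -0.0]
wrist_force: [-0.1, -0.6, 0.4]
finger_gap: 0.0002
```

>>> {"op": "send_rows", "data": {
  "rows": [
    [0.0125, 0, 0, 0, 0, 0],
    [0.0125, 0, 0, 0, 0, 0],
    [0, 0, 0, 0, 0, 0],
    [0, 0, 0, 0, 0, 0]
  ]
}}

```text
time_s: 7.0
position: [0.4354, -0.0159, 0.0412]
orientation: [-0.0, 0.999, -0.033, -0.0]
wrist_force: [-0.8, 0.4, 0.9]
finger_gap: 0.0005
```

>>> {"op": "send_rows", "data": {
  "rows": [
    [0.0125, 0, 0, 0, 0, 0],
    [0, 0, 0, 0, 0, 0],
    [0, 0, 0, 0, 0, 0]
  ]
}}

```text
time_s: 7.3
position: [0.4357, -0.0159, 0.0411]
orientation: [-0.0, 0.999, -0.033, -0.0]
wrist_force: [-2.3, 0.6, 1.0]
finger_gap: 0.0005
```

>>> {"op": "send_rows", "data": {
  "rows": [
    [0.0125, 0, 0, 0, 0, 0],
    [0, 0, 0, 0, 0, 0],
    [0, 0, 0, 0, 0, 0]
  ]
}}

```text
time_s: 7.6
position: [0.4361, -0.0159, 0.0411]
orientation: [-0.0, 0.999, -0.033, -0.0]
wrist_force: [-4.8, -0.1, 1.2]
finger_gap: 0.0
```

```bash
python3 look.py w3
```

```text
needle 0.259 argmin 0.26 mark 1.681608947147222 1274 f [-4.8  -0.11  1.21] p [ 0.4361 -0.0159  0.0411] 7.6
TCP supply-frame from axis mm -46.02 6.98 F -4.78 -0.43
```

>>> {"op": "send_rows", "data": {
  "rows": [
    [0.0075, 0, 0, 0, 0, 0],
    [0, 0.025, 0, 0, 0, 0],
    [0, 0.025, 0, 0, 0, 0],
    [0, 0, 0, 0, 0, 0]
  ]
}}

```text
time_s: 8.05
position: [0.4362, -0.0175, 0.041]
orientation: [-0.0, 0.999, -0.033, -0.001]
wrist_force: [-5.4, 3.6, 2.5]
finger_gap: 0.0004
```

```bash
python3 look.py w4
```

```text
needle 0.289 argmin 0.3 mark 1.682227700195479 1279 f [-5.44  3.65  2.5 ] p [ 0.4362 -0.0175  0.041 ] 8.05
TCP supply-frame from axis mm -45.81 5.4 F -5.66 3.28
```

>>> {"op": "send_rows", "data": {
  "rows": [
    [0.005, 0.025, 0, 0, 0, 0],
    [0, 0.025, 0, 0, 0, 0],
    [0, 0.025, 0, 0, 0, 0],
    [0, 0, 0, 0, 0, 0]
  ]
}}

```text
time_s: 8.5
position: [0.4362, -0.0205, 0.041]
orientation: [-0.0, 0.999, -0.033, -0.001]
wrist_force: [-5.7, 2.3, 2.9]
finger_gap: 0.0002
```

```bash
python3 look.py w5
```

```text
needle 0.359 argmin 0.36 mark 1.6821159169141016 1288 f [-5.72  2.33  2.87] p [ 0.4362 -0.0205  0.041 ] 8.5
TCP supply-frame from axis mm -45.63 2.42 F -5.86 1.95
```

>>> {"op": "send_rows", "data": {
  "rows": [
    [0.006, 0.025, 0, 0, 0, 0],
    [0.003, 0.025, 0, 0, 0, 0],
    [0.002, 0.025, 0, 0, 0, 0],
    [0.002, 0.025, 0, 0, 0, 0],
    [0, 0, 0, 0, 0, 0]
  ]
}}

```text
time_s: 9.05
position: [0.4363, -0.0245, 0.0409]
orientation: [-0.0, 0.999, -0.033, -0.001]
wrist_force: [-5.4, 2.4, 2.2]
finger_gap: 0.0008
```

```bash
python3 look.py w6
```

```text
needle 0.454 argmin 0.46 mark 1.6818446721616225 1282 f [-5.42  2.36  2.17] p [ 0.4363 -0.0245  0.0409] 9.05
TCP supply-frame from axis mm -45.27 -1.57 F -5.56 2.0
```

>>> {"op": "send_rows", "data": {
  "rows": [
    [0.005, 0.025, 0, 0, 0, 0],
    [0.004, 0.025, 0, 0, 0, 0],
    [0.003, 0.025, 0, 0, 0, 0],
    [0.003, 0.025, 0, 0, 0, 0],
    [0, 0.025, 0, 0, 0, 0],
    [0, 0, 0, 0, 0, 0]
  ]
}}

```text
time_s: 9.7
position: [0.4364, -0.0295, 0.0409]
orientation: [-0.0, 0.999, -0.033, -0.001]
wrist_force: [-6.9, 3.4, 2.6]
finger_gap: 0.0004
```

```bash
python3 look.py w7
```

```text
needle 0.568 argmin 0.58 mark 1.682242481283639 1289 f [-6.85  3.43  2.58] p [ 0.4364 -0.0295  0.0409] 9.7
TCP supply-frame from axis mm -44.83 -6.58 F -7.06 2.97
```

>>> {"op": "send_rows", "data": {
  "rows": [
    [0, 0.025, 0, 0, 0, 0],
    [0.003, 0.025, 0, 0, 0, 0],
    [0.003, 0.025, 0, 0, 0, 0],
    [0, 0, 0, 0, 0, 0]
  ]
}}

```text
time_s: 10.15
position: [0.4364, -0.0325, 0.0409]
orientation: [-0.0, 0.999, -0.033, -0.001]
wrist_force: [-6.5, 2.6, 3.0]
finger_gap: 0.0002
```

```bash
python3 look.py w8
```

```text
needle 0.641 argmin 0.66 mark 1.6824147281332542 1286 f [-6.52  2.64  3.  ] p [ 0.4364 -0.0325  0.0409] 10.15
TCP supply-frame from axis mm -44.65 -9.59 F -6.67 2.21
```

>>> {"op": "send_rows", "data": {
  "rows": [
    [0.003, 0.025, 0, 0, 0, 0],
    [0.002, 0.025, 0, 0, 0, 0],
    [0.003, 0.025, 0, 0, 0, 0],
    [0.002, 0.025, 0, 0, 0, 0],
    [0, 0, 0, 0, 0, 0]
  ]
}}

```text
time_s: 10.7
position: [0.4365, -0.0366, 0.0409]
orientation: [-0.0, 0.999, -0.033, -0.001]
wrist_force: [-7.2, 3.0, 3.7]
finger_gap: 0.0002
```

```bash
python3 look.py w9
```

```text
needle 0.736 argmin 0.74 mark 1.6823204674441719 1294 f [-7.23  3.02  3.71] p [ 0.4365 -0.0366  0.0409] 10.7
TCP supply-frame from axis mm -44.31 -13.58 F -7.42 2.54
```

>>> {"op": "send_rows", "data": {
  "rows": [
    [-0.1, 0, 0, 0, 0, 0],
    [0, -0.3, 0, 0, 0, 0],
    [0, -0.35, 0, 0, 0, 0],
    [0.04, 0, 0, 0, 0, 0],
    [0.02, 0, 0, 0, 0, 0],
    [0, 0, 0, 0, 0, 0],
    [0, 0, 0, 0, 0, 0]
  ]
}}

```text
time_s: 11.45
position: [0.4373, -0.0112, 0.0411]
orientation: [-0.0, 0.999, -0.033, -0.0]
wrist_force: [-2.3, 2.0, 0.3]
finger_gap: 0.0006
```

>>> {"op": "send_rows", "data": {
  "rows": [
    [0.01, 0, 0, 0, 0, 0],
    [0, 0, 0, 0, 0, 0],
    [0, 0, 0, 0, 0, 0]
  ]
}}

```text
time_s: 11.75
position: [0.4376, -0.0112, 0.0411]
orientation: [-0.0, 0.999, -0.033, -0.0]
wrist_force: [-3.9, 2.0, 0.3]
finger_gap: 0.0003
```

```bash
python3 look.py w10
```

```text
needle 0.762 argmin 0.76 mark 1.681655142365973 1274 f [-3.94  1.99  0.25] p [ 0.4376 -0.0112  0.0411] 11.75
TCP supply-frame from axis mm -44.83 11.84 F -4.06 1.73
```

>>> {"op": "send_rows", "data": {
  "rows": [
    [0.007, 0.0, 0, 0, 0, 0],
    [0.004, 0.025, 0, 0, 0, 0],
    [0.002, 0.025, 0, 0, 0, 0],
    [0.002, 0.025, 0, 0, 0, 0],
    [0, 0, 0, 0, 0, 0]
  ]
}}

```text
time_s: 12.3
position: [0.4378, -0.0139, 0.041]
orientation: [-0.0, 0.999, -0.033, -0.001]
wrist_force: [-5.1, 3.2, 0.6]
finger_gap: 0.0006
```

```bash
python3 look.py w11
```

```text
needle 0.816 argmin 0.82 mark 1.6817084901149335 1275 f [-5.09  3.23  0.64] p [ 0.4378 -0.0139  0.041 ] 12.3
TCP supply-frame from axis mm -44.45 9.1 F -5.29 2.89
```

>>> {"op": "send_rows", "data": {
  "rows": [
    [0.006, 0.02, 0, 0, 0, 0],
    [0.004, 0.025, 0, 0, 0, 0],
    [0.004, 0.025, 0, 0, 0, 0],
    [0.003, 0.025, 0, 0, 0, 0],
    [0, 0, 0, 0, 0, 0]
  ]
}}

```text
time_s: 12.85
position: [0.4381, -0.0178, 0.041]
orientation: [-0.0, 0.999, -0.033, -0.001]
wrist_force: [-6.0, 2.8, 1.5]
finger_gap: 0.0004
```

```bash
python3 look.py w12
```

```text
needle 0.906 argmin 0.92 mark 1.6811959209297234 1286 f [-6.03  2.79  1.52] p [ 0.4381 -0.0178  0.041 ] 12.85
TCP supply-frame from axis mm -43.96 5.27 F -6.2 2.39
```

>>> {"op": "send_rows", "data": {
  "rows": [
    [0.005, 0.025, 0, 0, 0, 0],
    [0.003, 0.025, 0, 0, 0, 0],
    [0.003, 0.025, 0, 0, 0, 0],
    [0.003, 0.025, 0, 0, 0, 0],
    [0.003, 0.025, 0, 0, 0, 0],
    [0, 0, 0, 0, 0, 0]
  ]
}}

```text
time_s: 13.5
position: [0.4383, -0.0228, 0.0409]
orientation: [-0.0, 0.999, -0.033, -0.001]
wrist_force: [-6.4, 2.8, 2.5]
finger_gap: 0.0009
```

```bash
python3 look.py w13
```

```text
needle 1.03 argmin 1.04 mark 1.6811940034791069 1284 f [-6.43  2.77  2.47] p [ 0.4383 -0.0228  0.0409] 13.5
TCP supply-frame from axis mm -43.39 0.27 F -6.6 2.35
```

>>> {"op": "send_rows", "data": {
  "rows": [
    [0.003, 0.025, 0, 0, 0, 0],
    [0.003, 0.025, 0, 0, 0, 0],
    [0.003, 0.025, 0, 0, 0, 0],
    [0.003, 0.025, 0, 0, 0, 0],
    [0.003, 0.025, 0, 0, 0, 0],
    [0, 0.025, 0, 0, 0, 0],
    [0, 0, 0, 0, 0, 0]
  ]
}}

```text
time_s: 14.25
position: [0.4385, -0.0288, 0.0409]
orientation: [-0.0, 0.999, -0.033, -0.001]
wrist_force: [-6.5, 2.7, 1.4]
finger_gap: 0.0007
```

```bash
python3 look.py w14
```

```text
needle 1.183 argmin 1.2 mark 1.6814621307020492 1283 f [-6.52  2.68  1.42] p [ 0.4385 -0.0288  0.0409] 14.25
TCP supply-frame from axis mm -42.8 -5.68 F -6.68 2.25
```

>>> {"op": "send_rows", "data": {
  "rows": [
    [0.003, 0.025, 0, 0, 0, 0],
    [0.003, 0.025, 0, 0, 0, 0],
    [0.003, 0.025, 0, 0, 0, 0],
    [0.003, 0.025, 0, 0, 0, 0],
    [0.002, 0.025, 0, 0, 0, 0],
    [0, 0.025, 0, 0, 0, 0],
    [0, 0, 0, 0, 0, 0]
  ]
}}

```text
time_s: 15.0
position: [0.4387, -0.0349, 0.0409]
orientation: [-0.0, 0.999, -0.033, -0.001]
wrist_force: [-6.6, 3.1, 1.8]
finger_gap: -0.0001
```

```bash
python3 look.py w15
```

```text
needle 1.347 argmin 1.36 mark 1.6814713178213856 1297 f [-6.63  3.14  1.8 ] p [ 0.4387 -0.0349  0.0409] 15.0
TCP supply-frame from axis mm -42.26 -11.74 F -6.82 2.7
```

>>> {"op": "send_rows", "data": {
  "rows": [
    [-0.1, 0, 0, 0, 0, 0],
    [0, -0.25, 0, 0, 0, 0],
    [0, -0.25, 0, 0, 0, 0],
    [0.04, 0, 0, 0, 0, 0],
    [0.02, 0, 0, 0, 0, 0],
    [0, 0, 0, 0, 0, 0],
    [0, 0, 0, 0, 0, 0]
  ]
}}

```text
time_s: 15.75
position: [0.439, -0.0149, 0.0411]
orientation: [-0.0, 0.999, -0.033, -0.0]
wrist_force: [-2.4, 1.0, -0.2]
finger_gap: 0.0005
```

>>> {"op": "send_rows", "data": {
  "rows": [
    [0.01, 0, 0, 0, 0, 0],
    [0, 0, 0, 0, 0, 0],
    [0, 0, 0, 0, 0, 0]
  ]
}}

```text
time_s: 16.05
position: [0.4393, -0.015, 0.0411]
orientation: [-0.0, 0.999, -0.033, -0.0]
wrist_force: [-3.3, 1.1, 1.0]
finger_gap: 0.0008
```

```bash
python3 look.py w16
```

```text
needle 1.387 argmin 1.4 mark 1.6819212864891662 1279 f [-3.26  1.15  1.  ] p [ 0.4393 -0.015   0.0411] 16.05
TCP supply-frame from axis mm -42.95 8.1 F -3.33 0.93
```

>>> {"op": "send_rows", "data": {
  "rows": [
    [0.01, 0, 0, 0, 0, 0],
    [0.006, 0.025, 0, 0, 0, 0],
    [0.003, 0.025, 0, 0, 0, 0],
    [0.003, 0.025, 0, 0, 0, 0],
    [0.002, 0.025, 0, 0, 0, 0],
    [0, 0, 0, 0, 0, 0]
  ]
}}

```text
time_s: 16.7
position: [0.4397, -0.0188, 0.041]
orientation: [-0.0, 0.999, -0.033, -0.001]
wrist_force: [-4.5, 3.5, 1.7]
finger_gap: 0.0002
```

```bash
python3 look.py w17
```

```text
needle 1.475 argmin 1.48 mark 1.6869484491822664 1238 f [-4.46  3.48  1.67] p [ 0.4397 -0.0188  0.041 ] 16.7
TCP supply-frame from axis mm -42.22 4.31 F -4.68 3.18
```

>>> {"op": "send_rows", "data": {
  "rows": [
    [0.007, 0.025, 0, 0, 0, 0],
    [0.004, 0.025, 0, 0, 0, 0],
    [0.003, 0.025, 0, 0, 0, 0],
    [0.002, 0.025, 0, 0, 0, 0],
    [0, 0, 0, 0, 0, 0]
  ]
}}

```text
time_s: 17.25
position: [0.44, -0.0229, 0.041]
orientation: [-0.0, 0.999, -0.033, -0.001]
wrist_force: [-5.5, 2.5, 1.7]
finger_gap: 0.0002
```

```bash
python3 look.py w18
```

```text
needle 1.57 argmin 1.58 mark 1.7012413476115689 1002 f [-5.54  2.49  1.68] p [ 0.44   -0.0229  0.041 ] 17.25
TCP supply-frame from axis mm -41.72 0.32 F -5.69 2.12
```

>>> {"op": "send_rows", "data": {
  "rows": [
    [0.004, 0.025, 0, 0, 0, 0],
    [0.003, 0.025, 0, 0, 0, 0],
    [0.003, 0.025, 0, 0, 0, 0],
    [0.002, 0.02, 0, 0, 0, 0],
    [0, 0, 0, 0, 0, 0]
  ]
}}

```text
time_s: 17.8
position: [0.4402, -0.0266, 0.0409]
orientation: [-0.0, 0.999, -0.033, -0.001]
wrist_force: [-5.1, 3.7, 2.2]
finger_gap: 0.0006
```

>>> {"op": "send_rows", "data": {
  "rows": [
    [-0.1, 0, 0, 0, 0, 0],
    [-0.2, 0, 0, 0, 0, 0],
    [0, 0, 0, 0, 0, 0]
  ]
}}

```text
time_s: 18.1
position: [0.4284, -0.0262, 0.0413]
orientation: [0.0, 0.999, -0.033, 0.0]
wrist_force: [-0.5, 0.1, -0.4]
finger_gap: 0.0006
```

```bash
python3 look.py w19
```

```text
needle 1.745 argmin 1.74 mark 1.6670218398886631 1008 f [-0.48  0.05 -0.38] p [ 0.4284 -0.0262  0.0413] 18.1
TCP supply-frame from axis mm -53.06 -3.81 F -0.49 0.02
```

View pics/d_w19.png

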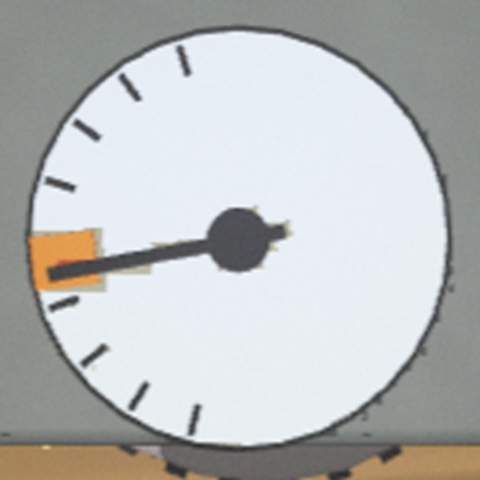

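The released needle sits at 1.745 and the mark's middle is 1.682. In the crop the needle tip (55,273) lies inside the orange patch (30–100, 233–290) with orange on both sides. Next is the toggle.

>>> {"op": "send_rows", "data": {
  "rows": [
    [0, 0, -1, 0, 0, 0],
    [0, 0, -1, 0, 0, 0],
    [0.51, 0.635, 0, 0, 0, 0],
    [0.51, 0.635, 0, 0, 0, 0],
    [0.51, 0.635, 0, 0, 0, 0],
    [0, 0, 0, 0, 0, 0],
    [0, 0, 0.5, 0, 0, 0],
    [0, 0, 0.5, 0, 0, 0],
    [0, 0, 0, 0, 0, 0],
    [0, 0, 0, 0, 0, 0]
  ]
}}

```text
time_s: 19.15
position: [0.4845, -0.1058, 0.0813]
orientation: [-0.0, 0.999, -0.033, -0.0]
wrist_force: [0.4, -0.6, 0.3]
finger_gap: 0.0002
```

```bash
python3 look.py w20
```

```text
needle 3.54 argmin 3.6 mark 1.6602315369052414 1101 f [ 0.36 -0.61  0.27] p [ 0.4845 -0.1058  0.0813] 19.15
TCP supply-frame from axis mm 8.12 -79.54 F 0.4 -0.58
```

View pics/w20.png

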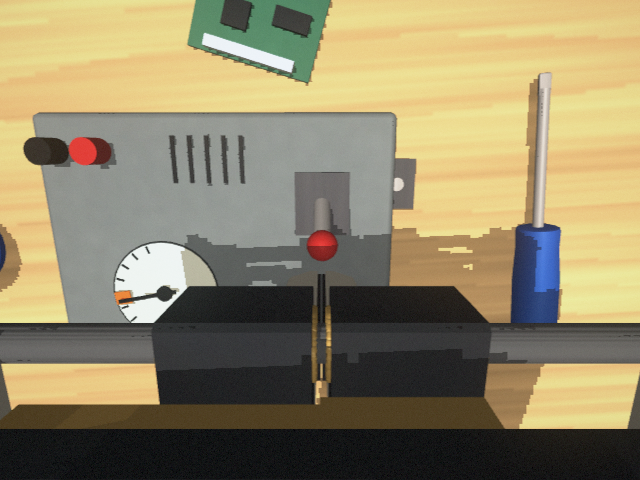

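The ball at (322,245) is straight ahead of the closed fingertips, and the needle is still in the orange. Pushing now.

>>> {"op": "send_rows", "data": {
  "rows": [
    [0.125, 0, 0, 0, 0, 0],
    [0.1, 0, 0, 0, 0, 0],
    [0.1, 0, 0, 0, 0, 0],
    [0.1, 0, 0, 0, 0, 0],
    [0.1, 0, 0, 0, 0, 0],
    [0.1, 0, 0, 0, 0, 0],
    [0.1, 0, 0, 0, 0, 0],
    [0.1, 0, 0, 0, 0, 0],
    [0, 0, 0, 0, 0, 0]
  ]
}}

```text
time_s: 20.1
position: [0.5175, -0.1083, 0.0808]
orientation: [-0.0, 0.999, -0.033, -0.001]
wrist_force: [-4.8, 0.8, 2.5]
finger_gap: 0.0006
```

>>> {"op": "send_rows", "data": {
  "rows": [
    [0.025, 0, 0, 0, 0, 0],
    [0.025, 0, 0, 0, 0, 0],
    [0, 0, 0, 0, 0, 0]
  ]
}}

```text
time_s: 20.4
position: [0.518, -0.1083, 0.0806]
orientation: [-0.0, 0.999, -0.033, -0.002]
wrist_force: [-12.2, 0.8, 8.5]
finger_gap: 0.0005
```

>>> {"op": "send_rows", "data": {
  "rows": [
    [0.025, 0, 0, 0, 0, 0],
    [0.0125, 0, 0, 0, 0, 0],
    [0, 0, 0, 0, 0, 0]
  ]
}}

```text
time_s: 20.7
position: [0.5183, -0.1084, 0.0805]
orientation: [-0.0, 0.999, -0.033, -0.004]
wrist_force: [-18.3, 0.9, 13.2]
finger_gap: 0.0006
```

It is at the stop, since the force rises while the arm hardly moves. I'll back off, lift and check.

>>> {"op": "send_rows", "data": {
  "rows": [
    [-0.3, 0, 0, 0, 0, 0],
    [-0.7, 0, 0, 0, 0, 0],
    [-0.5, 0, -0.3, 0, 0, 0],
    [0, 0, -1, 0, 0, 0],
    [0, 0, -1, 0, 0, 0],
    [0, -0.5, -1, 0, 0, 0],
    [0, 0, 0, 0, 0, 0],
    [0, 0, 0, 0, 0, 0]
  ]
}}

```text
time_s: 21.5
position: [0.4641, -0.0847, 0.2146]
orientation: [0.0, 0.999, -0.033, 0.002]
wrist_force: [-0.3, -1.5, -0.8]
finger_gap: 0.0007
```

```bash
python3 look.py w21
python3 - <<'E'
from h import *
im=snap("top","t1");i=camera_info("wrist")
on=np.array([.5101,-.0578])+np.array([[.9979,.0655],[-.0655,.9979]])@[.028,-.05]
print("ball on expected px",proj(i,[*on,.08]))
E
```

```text
needle 1.755 argmin 1.76 mark 1.6742138554519437 1082 f [-0.34 -1.5  -0.76] p [ 0.4641 -0.0847  0.2146] 21.5
TCP supply-frame from axis mm -13.58 -59.8 F -0.24 -1.52
ball on expected px [349.02496941 132.97941758]
```

View pics/w21.png

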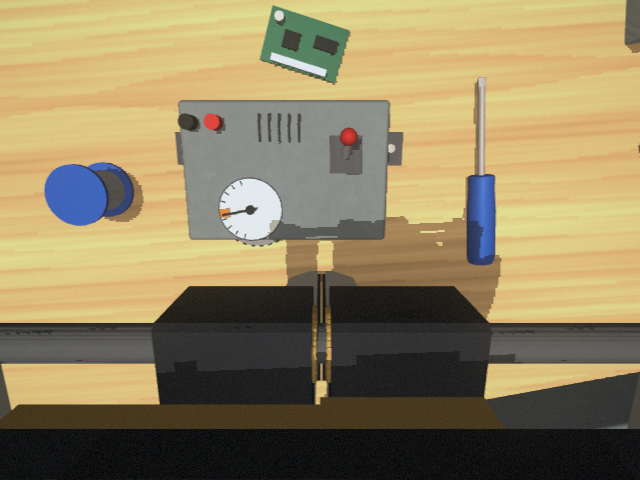

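The ball is at (348,136), against (349,133) expected for fully on. The needle at (222,213) is in the orange, and the bystanders are where they were. Handing in.

```bash
python3 -c "
from station import workorder
print(workorder.close_job())"
```

```text
the job is handed in; nothing more can be done
None
```

I set the needle within the orange mark first, then pushed the toggle to the back, and handed the job in at about 22 s with the arm clear of everything.

- **Supply:** I worked on the smaller of the two, which measures about 115 x 165–170 mm. The larger, about 174 x 255 mm, was left alone.
- **Wheel:** I rolled it in three light strokes with closed fingertips. The push read at most about 7.4 N at the end of each step, about 8.7 N counting all directions, against the 10 N limit. Force between those readings was not sampled.
- **Needle:** with the finger off it rests at 1.745 rad. The mark's middle is 1.682 rad and it reaches 0.15 rad to either side, so the needle is about 0.06 rad off centre but inside. It jumped about 0.05–0.07 rad further than I aimed for over the last step and release, and I did not correct it. A check after the toggle push read 1.755.
- **Toggle:** I pushed until it met its end stop, with about 18 N along the push. The ball then showed within about 3 px (about 2 mm) of the fully-on position, which is within the calibration error.
- **Other things:** the spool, screwdriver and board looked unmoved in the last wrist picture. I did not check the meter, handset, mug and carton again, but the arm worked only around the supply.

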